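# Draw a recipe stand leg to its mark, shut the cam lever, keep holding

### The arm

A 6-joint arm with a two-finger parallel gripper is mounted at the origin on a cart in front of the work surface, level with it; the furniture and walls round the work are solid. World frame = base frame: x ahead of the robot, y to its left, z up, the work surface at z = 0. Lengths are in mm, angles in degrees, forces in N, time in s.
With the tool pointing down it reaches from about 350 to 850 mm from the base axis. Payload 8.1 kg.
Tool frame: the origin (TCP) lies at the very end of the fingers, on their centre line; the grasp point (between the pads) lies 19 mm behind it; z points along the fingers, y is the line along which they close (so a half turn about z gives the same grasp; the last joint's range is limited). The gripper opens to 85 mm and grips with 20 to 120 N. Pads are 22 mm wide; open, the fingers measure 114 mm over their backs; the gripper's body (76 mm by 85 mm) begins 54 mm behind the grasp point. The pads swing forward as they close: fully open they stand 13 mm farther back than shut.
Start: joints at [-77.945, 7.471, 85.268, -0, 87.261, -4.893], TCP at [174.923, -573.94, 231.292] pointing down, gripper open.
Joint ranges: [-169.43, 169.43], [-51.17, 129.36], [1.28, 143.12], [-76.62, 256.62], [0, 156.53], [-152.29, 152.29]. Speed limits (degrees/s): [136.94, 136.94, 159.86, 180, 180, 180].

### API

Orientations are given as [roll, pitch, yaw] about the fixed x, y, z axes, in that order (R = Rz(yaw) Ry(pitch) Rx(roll)).
In Python, from bench import sense, eyes, job, models gives the robot as it stands. The module is installed in compiled form; this text tells all that it offers.
- The arm moves only by the tool apply_moves, never from a script. Its argument "rows" is a list of rows, each a list of 6 numbers: the shift along the tool's x, y, z in mm, then the turn, a rotation vector about the tool's x, y, z in rad. In form: [[dx, dy, dz, rx, ry, rz], ...]. A call has exactly 5 rows; each row shifts and turns the commanded pose from where the row before left it, along the tool's axes as they then stand; what a row does not reach is not made up. A row lasts 1/8 s, in which the tool goes at most 62.5 mm and 10.7 degrees, less where a joint would pass 70% of its speed; a pose out of reach is approached as far as the arm can. A call is refused whole if a number of a shift passes 62.5 or a number of a turn 0.188, either way. A call with a gripper value outside its range is refused whole. "fingers" is the finger opening in mm, from 0 to 85.4, set as the call begins (left out, the last holds). The fingers move at their own pace and stop on an object; "grip_force" is the grip in N (left out, the last holds). Time passes only in rows, so rows that do not move let the fingers close, or fill a call up. It gives the time, the measured TCP pose, the force, the opening and the grip force at its end, in the units of the state.
- sense(): the state, without advancing time (a new reading comes with each control period).
- eyes.snapshot(name): name is "scene" or "top"; returns (picture, depth): 384x512x3 uint8, red, green, blue; 384x512 float32, mm along the optical axis (not along the pixel's ray), 0 where there is no reading.
- eyes.get_calibration(name): a dict with "intrinsics" (3x3 intrinsics, pixels), "R" (3x3) and "t" (3): a world point X has camera coordinates R X + t. Camera axes: x right, y down, z forward; pixel columns grow to the right and rows downward; lengths in mm; the calibration is good to about 2 mm. A picture is of the moment at which its call begins. get_calibration takes no time and is no camera call.
- job.hand_in(): hands the job in; it is judged then, once.
Trained networks look in the newest picture that a camera, given by its name, has taken for a name from the list of things; names that differ only in an ending like _2 or _b are one class to them, and where a whole thing is asked for, a point or a joint stands for the part that bears it (a point fixed in the world has none). Each returns a list of dicts, best first, with "confidence" (0 to 1); they miss things now and then, are a little off and sometimes report something else, mostly with a low value. They report only what shows in the picture. A call takes as long as a camera call.
- models.boxes_of(name, camera): "xyz" ([x, y, z] in mm, in world coordinates, good to about 4 mm: the middle of the surface that is visible of it).
- models.cut_out(name, camera): "pixels" (384x512 bool, what is visible of it).
- models.place_of(name, camera): "xyz" ([x, y, z] in mm, in world coordinates, good to about 4 mm: a listed point, or the origin of a listed thing).
The state is a dict: "time": time; "joint_pos": joint angles; "qd": joint speeds; "joint_efforts": joint torques, N m; "tool_pos": TCP position; "tcp_rot": TCP orientation; "ft_force": force on the tool from outside, world axes, zero at the start; "wrist_torque": the same for the moment, N m; "finger_gap": finger opening in mm; "grip_force": force on a finger pad.
Only numpy, scipy, OpenCV 4.12 (cv2) and the standard library are available. Lean on these libraries where they do the work, as an engineer would, in place of code of your own. Each camera call takes 0.05 s, during which the arm holds its last target. There are 200 camera calls.

### The job

The recipe stand lies folded on the worktop: with its orange cam lever still open, draw the spring-loaded prop leg out by its black foot bar until the yellow pointer is level with the red clip beside the rail. Keep it there while you squeeze the orange lever fully shut against the grey finger rest, without closing the lever anywhere but at the clip. Finish while still holding: lever and rest stay pinched between the fingers with the pointer at the clip, and leave the other things on the worktop where they are.

Things in the scene. Friction and masses are not known exactly. Their poses are not given: they have to be found in the camera images.
- stand: Recipe stand folded flat, fixed: wooden board 260 x 130 mm, its top 26 mm above the worktop; on it an aluminium rail 34 mm wide, its top at 38 mm. Origin: centre of the underside, on the worktop; x along the rail, z up. The leg draws out toward the stand's -x; the lever opens toward +y. 'Leg point' below: the point at stand x = 0.050 - joint leg_slide, y = 0; offsets from it are along the stand's axes.
- leg_slide (a joint): Draw-out of the leg along the stand's -x (m): 0 fully in (the start), 0.125 end stop. A spring pulls it in with 3 N at 0, 5 N at the end: let go, it springs back. Shutting the cam does not lock it here, so keep holding. The leg carries foot bar, finger rest, lever and pointer.
- foot_bar (a point): Middle of the inner face of the black foot bar across the leg's outer end, 67 mm above the worktop, at x -0.036 from the leg point. Draw the leg by this face. The bar is 10 mm thick, 110 mm wide (y -0.055 to 0.055), 43 to 92 mm above the worktop. Fingers have free space behind it, beside rest and lever, down to 45 mm above the worktop.
- lever_hinge (a joint): Orange cam lever on the leg (rad): 0 shut, 0.5 wide open; starts at 0.36 to 0.46, stays where left (2 N at its end moves it). Upright hinge at x 0.024, y 0.004 from the leg point; the paddle runs 52 mm from it toward the foot bar, 47 to 91 mm above the worktop. Open, its end stands out to y 0.035 at most; shut, its outer face is at y 0.013, parallel to the rail.
- lever_pad (a point): Middle of the outer face of the lever's ribbed pad (30 mm along the paddle, 44 mm high), 69 mm above the worktop: press here to shut the lever. Shut, it lies at x -0.013, y 0.013 from the leg point; the pad spans x -0.028 to 0.002.
- lever: The orange lever itself; origin on its hinge axis, 46 mm above the worktop; when shut its axes are the stand's
- rest (a point): Middle of the outer face (69 mm above the worktop). Grey finger rest fixed on the leg (the rules call it leg_c4), 34 x 7 x 46 mm, on the side away from the lever: x -0.035 to -0.001, outer face at y = -0.013 from the leg point, 46 to 92 mm above the worktop. With the lever shut, 26 mm lie between the outer faces of rest and lever.
- leg: The whole prop leg; origin at the leg point, 26 mm above the worktop, axes as the stand
- pointer (a point): Outer end of the yellow pointer (4 mm wide) on the leg, at x 0.025, y -0.037 from the leg point, 43 mm above the worktop.
- mark: Red bar-shaped clip, 8 mm wide along the rail, 42 mm long across it, 10 mm high (its top 36 mm above the worktop), fixed on the board beside the rail on the stand's -y side: the length mark. Its axes are the stand's; origin: centre of its underside. Level means that pointer and clip have the same x along the stand.
- timer: White wind-up kitchen timer, 68 mm wide, 60 mm high; bystander.
- lemon: Lemon, 78 x 55 mm; bystander.
- lime: Lime, 60 x 48 mm; bystander.

How it is judged:
By the outcome, as a careful person would: the job done as asked, in the order asked, and still so for the second after the job is handed in, while the arm keeps its last pose, push and grip.
It also fails if it takes over 32 s, if anything falls off the work surface, if the arm or the gripper's body presses on something with over 40 N, if the wrist force passes 120 N, or if a joint passes its speed limit or range.

## Working session

There is one attempt and no reset: what is moved stays moved. The work goes in short steps, Python scripts to look and compute and a tool call to move; the robot and the scene stay as the last step left them, time stands still between calls to the robot, and variables do not carry over. Pictures are saved under pics/ and viewed, at most 10 in all, crops included, and the job is handed in when it is done.

Besides the shell and the picture viewer there is one more tool, called after "Request:" in YAML: its name, and indented under it one key for each argument. apply_moves: Moves the arm, as the interface text tells. Its arguments: {"type":"object","properties":{"rows":{"type":"array"},"fingers":{"type":"number"},"grip_force":{"type":"number"}},"required":["rows"]}

```bash
mkdir -p pics
cat > h.py <<'E'
import numpy as np, cv2
from bench import sense, eyes, job, models
def save(name,fn):
    p,d=eyes.snapshot(name); cv2.imwrite('pics/'+fn,p[:,:,::-1]); return p,d
def world(name,d,mask):
    c=eyes.get_calibration(name);K=np.array(c['intrinsics']);R=np.array(c['R']);t=np.array(c['t'])
    v,u=np.nonzero(mask&(d>0));z=d[v,u]
    P=np.stack([(u-K[0,2])/K[0,0]*z,(v-K[1,2])/K[1,1]*z,z],1)
    return (P-t)@R
E
python3 - <<'E'
from h import *
for c in('top','scene'):
    save(c,c+'0.png')
    for n in('stand','mark','pointer','foot_bar','rest','lever_pad','lever','leg'):
        print(c,n,[(np.round(r['xyz'],1).tolist(),round(r['confidence'],2)) for r in models.place_of(n,c)][:2])
    for n in('timer','lemon','lime'):
        print(c,n,[(np.round(r['xyz'],1).tolist(),round(r['confidence'],2)) for r in models.boxes_of(n,c)][:1])
s=sense();print(s)
E
```

```text
top stand [([425.9, 208.9, -0.9], 0.94)]
top mark [([392.5, 198.2, 26.5], 0.55)]
top pointer [([426.5, 125.6, 44.2], 0.86)]
top foot_bar [([437.3, 200.8, 63.6], 0.7)]
top rest [([431.2, 171.7, 67.1], 0.92)]
top lever_pad [([615.5, -29.2, 2.5], 0.7), ([474.3, 176.1, 70.2], 0.6)]
top lever [([429.6, 208.1, 2.5], 0.53), ([459.9, 138.6, 49.6], 0.46)]
top leg [([449.9, 157.2, 24.6], 0.71), ([615.5, -30.8, 4.0], 0.17)]
top timer [([606.9, -26.5, 48.2], 0.86)]
top lemon [([479.6, 467.2, 42.0], 0.75)]
top lime [([352.4, 465.3, 34.4], 0.93)]
scene stand [([432.1, 203.5, 3.5], 0.81)]
scene mark [([390.0, 196.3, 23.5], 0.43)]
scene pointer [([422.0, 121.7, 45.2], 0.6), ([394.1, 195.2, 25.2], 0.36)]
scene foot_bar [([435.1, 196.2, 65.7], 0.74)]
scene rest [([429.4, 170.9, 73.3], 0.62)]
scene lever_pad [([473.3, 173.0, 69.4], 0.72), ([425.0, 123.5, 44.3], 0.16)]
scene lever [([463.4, 140.4, 50.9], 0.65)]
scene leg [([445.5, 153.3, 28.6], 0.89)]
scene timer [([598.6, -16.5, 39.1], 0.55)]
scene lemon [([472.2, 467.0, 44.6], 0.59)]
scene lime [([344.1, 475.9, 37.6], 0.69)]
{'time': 1.2, 'joint_pos': array([-7.79451411e+01,  7.47231435e+00,  8.52691010e+01,  1.80024131e-04,
        8.72626512e+01, -4.89271800e+00]), 'qd': array([-0.12265658,  0.0633667 ,  0.07687886,  0.04254342,  0.01668942,
        0.02149328]), 'joint_efforts': array([ 1.42457669e-03, -5.69317138e+01, -5.00859082e+01, -3.12668180e-05,
        1.18027521e-03,  1.04722741e-05]), 'tool_pos': array([ 174.92042127, -573.91914241,  231.26775762]), 'tcp_rot': array([-1.79995964e+02, -5.26000004e-04,  1.69475683e+01]), 'ft_force': array([-0.28444663, -0.54974925,  0.27689805]), 'wrist_torque': array([-0.02113932,  0.0276218 , -0.00753034]), 'grip_force': 0.0, 'finger_gap': 85.21159994654599}
```

Run:
```python
from h import *
c='top'
p,d=save(c,'t1.png')
hsv=cv2.cvtColor(p,cv2.COLOR_RGB2HSV)
m=models.cut_out('stand',c)[0]['pixels']
P=world(c,d,m)
b=P[(P[:,2]>21)&(P[:,2]<31)]
r=cv2.minAreaRect(b[:,:2].astype(np.float32));print('board',len(b),r)
full=np.ones(d.shape,bool);W=np.full(d.shape+(3,),np.nan);W[d>0]=world(c,d,full)
H,S,V=[hsv[...,i].astype(int) for i in range(3)]
near=(abs(W[...,0]-430)<150)&(abs(W[...,1]-205)<180)&(W[...,2]>22)
for n,k in dict(red=((H<6)|(H>174))&(S>140),yellow=(H>22)&(H<34)&(S>140),orange=(H>6)&(H<18)&(S>190),black=(V<60)&(W[...,2]>70)).items():
    q=W[k&near]; 
    if len(q)>3: print(n,len(q),np.round(np.median(q,0),1),cv2.minAreaRect(q[:,:2].astype(np.float32)))
cv2.imwrite('pics/t1z.png',cv2.resize(p[60:340,100:480,::-1],None,fx=2,fy=2))
```

```text
board 3755 ((430.5903625488281, 208.3529815673828), (128.91873168945312, 258.03192138671875), 22.037548065185547)
red 56 [395.7 195.8  36.1] ((395.4554138183594, 194.7081298828125), (41.5741081237793, 8.322286605834961), 20.609033584594727)
yellow 17 [436.9 128.4  45.1] ((436.864013671875, 127.9052505493164), (18.45159912109375, 6.66984224319458), 24.96259880065918)
orange 48 [466.6 171.7  91.7] ((466.4327087402344, 171.5967559814453), (38.16093444824219, 11.427960395812988), 84.97647857666016)
black 603 [542.8 330.2 460.4] ((497.32958984375, 255.3757781982422), (260.2822265625, 90.91304016113281), 52.09730911254883)
```

View pics/top0.png

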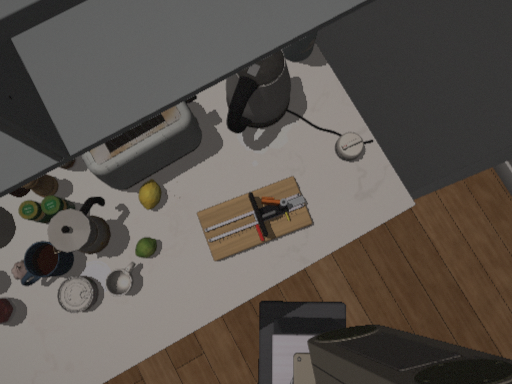

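View pics/scene0.png

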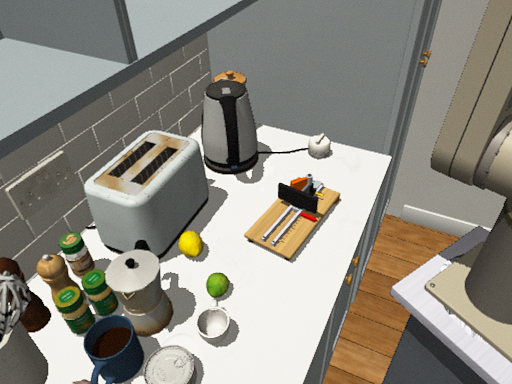

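Run:
```python
from h import *
for c in('top','scene'):
    p,d=eyes.snapshot(c); P=world(c,d,np.ones(d.shape,bool))
    for z0,z1 in((60,150),(150,300),(300,700),(700,1500)):
        q=P[(P[:,2]>z0)&(P[:,2]<z1)&(P[:,0]>250)&(P[:,1]>-300)&(P[:,1]<450)]
        print(c,z0,len(q), np.round(np.percentile(q,[1,10,50],axis=0),0).tolist() if len(q) else '')
# plan
th=np.radians(np.linspace(0,1,21)); th=np.radians(-73.05)+np.linspace(0,1,21)*np.radians(95.0)
r=np.linspace(600,480.5,21)
X=np.stack([r*np.cos(th),r*np.sin(th)],1)
for i in range(20):
    ps=th[i]+np.pi/2; dX=X[i+1]-X[i]
    print(np.round([dX@[np.cos(ps),np.sin(ps)],dX@[np.sin(ps),-np.cos(ps)]],1).tolist(),end=' ')
print(np.radians(95)/20, X[-1], sense()['time'])
```

```text
top 60 5688 [[408.0, -195.0, 61.0], [499.0, -155.0, 69.0], [666.0, 28.0, 103.0]]
top 150 10227 [[493.0, -197.0, 152.0], [543.0, -166.0, 166.0], [667.0, -25.0, 219.0]]
top 300 36764 [[499.0, -193.0, 308.0], [550.0, -152.0, 369.0], [652.0, 110.0, 474.0]]
top 700 1947 [[511.0, 373.0, 784.0], [516.0, 387.0, 787.0], [528.0, 413.0, 800.0]]
scene 60 8910 [[397.0, -199.0, 61.0], [496.0, -155.0, 70.0], [682.0, 167.0, 106.0]]
scene 150 17631 [[492.0, -199.0, 152.0], [557.0, -157.0, 165.0], [743.0, 70.0, 216.0]]
scene 300 12485 [[490.0, -203.0, 302.0], [518.0, -176.0, 318.0], [633.0, -37.0, 390.0]]
scene 700 0 
[49.2, -8.0] [48.7, -8.0] [48.2, -8.0] [47.7, -8.0] [47.2, -7.9] [46.7, -7.9] [46.2, -7.9] [45.7, -7.9] [45.2, -7.9] [44.7, -7.8] [44.2, -7.8] [43.7, -7.8] [43.3, -7.8] [42.8, -7.7] [42.3, -7.7] [41.8, -7.7] [41.3, -7.7] [40.8, -7.7] [40.3, -7.6] [39.8, -7.6] 0.08290313946973066 [445.66875076 179.60961722] 1.4
```

Run:
```python
from h import *
Q=[]
for c in('top','scene'):
    p,d=eyes.snapshot(c); P=world(c,d,np.ones(d.shape,bool)); Q.append(P[(P[:,2]>100)&(P[:,2]<700)])
for P in Q:
  a=np.degrees(np.arctan2(P[:,1],P[:,0])); r=np.hypot(P[:,0],P[:,1])
  for t in range(-80,60,5):
    m=(abs(a-t)<2.5)&(r>250)
    if m.sum()>20:
        k=np.argsort(r[m])[10]; print(t,np.round(P[m][k]).tolist(),round(r[m][k]),end=' | ')
  print()
```

```text
-20 [488.0, -199.0, 142.0] 527 | -15 [536.0, -169.0, 346.0] 562 | -10 [599.0, -133.0, 546.0] 613 | -5 [675.0, -88.0, 364.0] 680 | 0 [746.0, 31.0, 468.0] 747 | 5 [711.0, 92.0, 475.0] 717 | 10 [679.0, 146.0, 464.0] 695 | 15 [649.0, 197.0, 461.0] 678 | 20 [617.0, 253.0, 460.0] 667 | 25 [590.0, 300.0, 457.0] 662 | 30 [576.0, 323.0, 471.0] 661 | 35 [551.0, 366.0, 474.0] 662 | 40 [527.0, 410.0, 477.0] 667 | 45 [496.0, 462.0, 457.0] 678 | 50 [467.0, 511.0, 492.0] 692 | 55 [368.0, 576.0, 125.0] 683 | 
-50 [746.0, -893.0, 132.0] 1164 | -45 [806.0, -744.0, 239.0] 1097 | -40 [625.0, -489.0, 161.0] 794 | -35 [597.0, -383.0, 345.0] 710 | -30 [563.0, -322.0, 367.0] 649 | -25 [487.0, -203.0, 177.0] 528 | -20 [484.0, -199.0, 206.0] 524 | -15 [533.0, -167.0, 401.0] 559 | -10 [596.0, -131.0, 249.0] 610 | -5 [672.0, -88.0, 183.0] 678 | 0 [766.0, -33.0, 329.0] 767 | 5 [856.0, 83.0, 171.0] 860 | 10 [696.0, 154.0, 131.0] 713 | 15 [646.0, 202.0, 463.0] 677 | 20 [617.0, 249.0, 127.0] 665 | 25 [587.0, 303.0, 463.0] 660 | 30 [569.0, 332.0, 462.0] 659 | 35 [554.0, 358.0, 461.0] 660 | 40 [526.0, 408.0, 457.0] 665 | 45 [496.0, 460.0, 454.0] 676 | 50 [466.0, 510.0, 528.0] 691 | 55 [371.0, 574.0, 147.0] 684 |
```

Run:
```python
import numpy as np
r=600
for dt,re in((.05,490),(.07,405),(.08,405),(.08,405),(.0516,480.5)):
    rr=np.linspace(r,re,6); print(dt,[(round(b*np.sin(dt),1),round(b*np.cos(dt)-a,1)) for a,b in zip(rr,rr[1:])]); r=re
```

```text
0.05 [(np.float64(28.9), np.float64(-22.7)), (np.float64(27.8), np.float64(-22.7)), (np.float64(26.7), np.float64(-22.7)), (np.float64(25.6), np.float64(-22.6)), (np.float64(24.5), np.float64(-22.6))]
0.07 [(np.float64(33.1), np.float64(-18.2)), (np.float64(31.9), np.float64(-18.1)), (np.float64(30.7), np.float64(-18.1)), (np.float64(29.5), np.float64(-18.0)), (np.float64(28.3), np.float64(-18.0))]
0.08 [(np.float64(32.4), np.float64(-1.3)), (np.float64(32.4), np.float64(-1.3)), (np.float64(32.4), np.float64(-1.3)), (np.float64(32.4), np.float64(-1.3)), (np.float64(32.4), np.float64(-1.3))]
0.08 [(np.float64(32.4), np.float64(-1.3)), (np.float64(32.4), np.float64(-1.3)), (np.float64(32.4), np.float64(-1.3)), (np.float64(32.4), np.float64(-1.3)), (np.float64(32.4), np.float64(-1.3))]
0.0516 [(np.float64(21.7), np.float64(14.5)), (np.float64(22.4), np.float64(14.5)), (np.float64(23.2), np.float64(14.5)), (np.float64(24.0), np.float64(14.5)), (np.float64(24.8), np.float64(14.5))]
```

Request:
apply_moves:
  rows:
    - [28.9, -22.7, 0, 0, 0, -0.05]
    - [27.8, -22.7, 0, 0, 0, -0.05]
    - [26.7, -22.7, 0, 0, 0, -0.05]
    - [25.6, -22.6, 0, 0, 0, -0.05]
    - [24.5, -22.6, 0, 0, 0, -0.05]
  fingers: 85
  grip_force: 40

```text
time: 2.12
tool_pos: [254.9, -417.8, 231.4]
tcp_rot: [180.0, -0.0, 31.4]
ft_force: [0.5, 0.6, 0.1]
finger_gap: 84.7
grip_force: 0.0
```

Request:
apply_moves:
  rows:
    - [33.1, -18.2, 0, 0, 0, -0.07]
    - [31.9, -18.1, 0, 0, 0, -0.07]
    - [30.7, -18.1, 0, 0, 0, -0.07]
    - [29.5, -18, 0, 0, 0, -0.07]
    - [28.3, -18, 0, 0, 0, -0.07]

```text
time: 2.75
tool_pos: [316.6, -252.0, 231.5]
tcp_rot: [180.0, -0.0, 51.5]
ft_force: [0.0, -0.7, -0.1]
finger_gap: 85.4
grip_force: 0.0
```

Request:
apply_moves:
  rows:
    - [32.4, -1.3, 0, 0, 0, -0.08]
    - [32.4, -1.3, 0, 0, 0, -0.08]
    - [32.4, -1.3, 0, 0, 0, -0.08]
    - [32.4, -1.3, 0, 0, 0, -0.08]
    - [32.4, -1.3, 0, 0, 0, -0.08]

```text
time: 3.38
tool_pos: [390.3, -108.8, 231.5]
tcp_rot: [180.0, 0.0, 74.4]
ft_force: [0.1, 0.5, 0.3]
finger_gap: 85.6
grip_force: 0.0
```

Request:
apply_moves:
  rows:
    - [32.4, -1.3, 0, 0, 0, -0.08]
    - [32.4, -1.3, 0, 0, 0, -0.08]
    - [32.4, -1.3, 0, 0, 0, -0.08]
    - [32.4, -1.3, 0, 0, 0, -0.08]
    - [32.4, -1.3, 0, 0, 0, -0.08]

```text
time: 4.0
tool_pos: [401.9, 51.9, 231.5]
tcp_rot: [180.0, 0.0, 97.3]
ft_force: [0.1, 0.1, -0.2]
finger_gap: 85.1
grip_force: 0.0
```

Request:
apply_moves:
  rows:
    - [21.7, 14.5, 10, 0, 0, -0.0516]
    - [22.4, 14.5, 15, 0, 0, -0.0516]
    - [23.2, 14.5, 15, 0, 0, -0.0516]
    - [24, 14.5, 15, 0, 0, -0.0516]
    - [24.8, 14.5, 10, 0, 0, -0.0516]

```text
time: 4.62
tool_pos: [445.8, 180.7, 165.6]
tcp_rot: [-180.0, 0.0, 112.0]
ft_force: [0.5, 0.1, -0.7]
finger_gap: 84.9
grip_force: 0.0
```

Run:
```python
from h import *
a,_=save('top','a.png'); b,d=save('scene','b.png')
A=cv2.resize(a[150:290,170:350],None,fx=2.8,fy=2.8,interpolation=2)
B=cv2.resize(b[110:280,200:380],None,fx=2.2,fy=2.2*392/374,interpolation=2)
h=min(A.shape[0],B.shape[0])
o=np.hstack([A[:h,:400],B[:h]])
cv2.imwrite('pics/ab.png',o[:,:,::-1]); print(o.shape)
for c in('top','scene'):
  for n in('mark','pointer','foot_bar','rest','lever_pad','lever','leg','stand'):
    r=models.place_of(n,c)
    for q in r[:1]:
      v=np.array(q['xyz'])-[430.6,208.35,0]; print(c,n,round(q['confidence'],2),np.round([v@[.3746,-.9272,0],v@[.9272,.3746,0],v[2]],1))
```

```text
(392, 796, 3)
top mark 0.49 [ -5.8 -40.5  27.4]
top pointer 0.56 [ 73.3 -36.5  43.5]
top foot_bar 0.89 [10.7  0.3 64.2]
top rest 0.91 [ 34.  -11.2  68.1]
top lever_pad 0.31 [-0.6 -2.7 -2.6]
top leg 0.63 [53.2 -0.8 23.4]
top stand 0.57 [-1.6 -3.9 -4.6]
scene mark 0.54 [ -3.5 -38.6  28.2]
scene pointer 0.63 [ -1.7 -39.   27.7]
scene foot_bar 0.64 [15.1  1.9 63.5]
scene rest 0.68 [ 32.8 -14.5  69.1]
scene lever_pad 0.72 [11.4 -0.2 66.3]
scene lever 0.73 [78.3  9.  48.8]
scene leg 0.78 [55.1 -2.1 29.2]
scene stand 0.97 [ 2.9 -2.3  0.1]
```

View pics/ab.png

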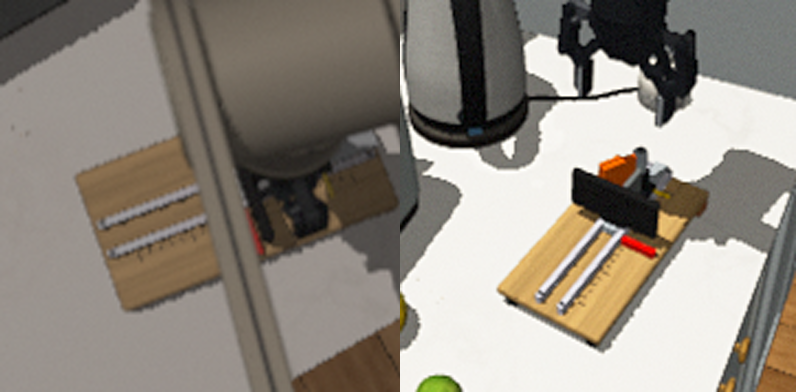

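```bash
cat >> h.py <<'E'
C=np.array([430.6,208.35,0]);ex=np.array([.3746,-.9272,0]);ey=np.array([.9272,.3746,0])
def meas(c):
    p,d=eyes.snapshot(c);hsv=cv2.cvtColor(p,cv2.COLOR_RGB2HSV).astype(int);H,S,V=[hsv[...,i] for i in range(3)]
    W=np.full(d.shape+(3,),np.nan);W[d>0]=world(c,d,np.ones(d.shape,bool));W=W-C
    s=np.stack([W@ex,W@ey,W[...,2]],-1)
    near=(abs(s[...,0])<150)&(abs(s[...,1])<75)&(s[...,2]<110)
    for n,k in dict(red=((H<6)|(H>174))&(S>140)&(s[...,2]>32),yellow=(H>22)&(H<34)&(S>120)&(s[...,2]>38),black=(V<70)&(s[...,2]>50)&(s[...,2]<88),orange=(H>6)&(H<18)&(S>170)&(s[...,2]>60)).items():
        q=s[k&near]
        if len(q)>4: print(c,n,len(q),'med',np.round(np.median(q,0),1),'5%',np.round(np.percentile(q,5,axis=0),1),'95%',np.round(np.percentile(q,95,axis=0),1))
E
python3 - <<'E'
from h import *
meas('scene');meas('top')
print(sense()['time'])
E
```

```text
scene red 39 med [ -3.5 -41.1  33.7] 5% [ -7.4 -58.6  32.1] 95% [  0.7 -21.5  35.5]
scene yellow 21 med [ 72.8 -24.2  42.9] 5% [  2.3 -37.5  40.4] 95% [76.  22.  81.7]
scene black 524 med [ 4.  -8.7 69.8] 5% [  2.1 -51.4  52. ] 95% [43.4 44.5 86.9]
scene orange 150 med [43.  14.9 82.4] 5% [27.8  5.  65.8] 95% [59.6 29.1 89.1]
top red 22 med [  0.5 -44.4  36.7] 5% [ -1.7 -57.6  33.6] 95% [  1.9 -25.1  39.8]
top black 34 med [  4.8 -12.6  73.8] 5% [  3.8 -51.9  50.6] 95% [40.7  7.  87.4]
5.625
```

Request:
apply_moves:
  rows:
    - [0, 0, 26, 0, 0, 0]
    - [0, 0, 26, 0, 0, 0]
    - [0, 0, 24, 0, 0, 0]
    - [0, -1, 22, 0, 0, 0]
    - [0, -1, 15, 0, 0, 0]

```text
time: 6.25
tool_pos: [443.4, 179.0, 52.1]
tcp_rot: [-179.9, -0.0, 111.9]
ft_force: [0.6, -0.2, 0.6]
finger_gap: 84.8
grip_force: 0.0
```

Request:
apply_moves:
  rows:
    - [4, 0, 0, 0, 0, 0]
    - [6, 0, 0, 0, 0, 0]
    - [8, 0, 0, 0, 0, 0]
    - [8, 0, 0, 0, 0, 0]
    - [8, 0, 0, 0, 0, 0]

```text
time: 6.88
tool_pos: [431.4, 211.3, 53.8]
tcp_rot: [180.0, 0.0, 111.9]
ft_force: [0.3, -4.3, 2.3]
finger_gap: 85.2
grip_force: 2.1
```

Request:
apply_moves:
  rows:
    - [8, 0, 0, 0, 0, 0]
    - [8, 0, 0, 0, 0, 0]
    - [8, 0, 0, 0, 0, 0]
    - [8, 0, 0, 0, 0, 0]
    - [5, 0, 0, 0, 0, 0]

```text
time: 7.5
tool_pos: [417.7, 245.7, 53.6]
tcp_rot: [179.9, -0.0, 112.0]
ft_force: [2.1, -3.5, 4.4]
finger_gap: 84.9
grip_force: 2.3
```

Run:
```python
from h import *
a,_=save('top','c.png'); b,d=save('scene','d.png')
A=cv2.resize(a[150:290,170:350],None,fx=2.8,fy=2.8,interpolation=2)
B=cv2.resize(b[150:270,225:355],None,fx=3.05,fy=3.05,interpolation=2)
h=min(A.shape[0],B.shape[0])
o=np.hstack([A[:h,:400],B[:h]])
cv2.imwrite('pics/cd.png',o[:,:,::-1]); print(o.shape)
for k in range(2): meas('scene')
meas('top')
v=sense(); w=v['tool_pos']-C; print(w@ex,w@ey,v['time'],v['ft_force'])
for c in('scene','top'):
  for n in('pointer','mark','foot_bar'): print(c,n,[(np.round([(np.array(q['xyz'])-C)@ex,(np.array(q['xyz'])-C)@ey,q['xyz'][2]],1),round(q['confidence'],2)) for q in models.place_of(n,c)[:2]])
```

```text
(366, 796, 3)
scene red 29 med [ -4.8 -49.4  33.7] 5% [-50.1 -58.7  32.2] 95% [ -0.6 -37.4  79.4]
scene yellow 6 med [-38.3 -12.   85.2] 5% [-63.7 -55.2  46.7] 95% [-2.9 41.8 95.6]
scene black 586 med [-61.8 -10.2  71.6] 5% [-63.7 -53.8  52. ] 95% [-26.8  44.3  87. ]
scene orange 146 med [-26.3  15.8  79.6] 5% [-39.3   6.5  63.7] 95% [-10.9  29.3  89.3]
scene red 31 med [ -4.5 -50.6  33.7] 5% [-53.2 -59.1  32.2] 95% [  0.5 -16.3  74.4]
scene yellow 6 med [-18.1 -35.1  48.9] 5% [-56.6 -54.5  41.4] 95% [ 10.9 -13.8  90. ]
scene black 581 med [-61.6  -9.2  72.2] 5% [-63.6 -54.3  52.5] 95% [-25.5  44.1  87.1]
scene orange 148 med [-25.6  15.6  79. ] 5% [-38.8   6.3  63. ] 95% [-8.9 29.6 89.3]
top red 46 med [ -1.6 -38.7  37.6] 5% [ -4.5 -56.1  33.1] 95% [  1.5 -20.9  40.5]
top black 6 med [  6.8 -13.1  51.9] 5% [-43.  -44.4  50.2] 95% [ 11.7 -10.4  76.4]
-38.8785913555875 1.7600965493872984 7.75 [ 2.53223558 -2.40180034  0.80777979]
scene pointer [(array([ 13.6, -38.5,  46.3]), 0.6), (array([ 3. , -2.4,  4.8]), 0.57)]
scene mark [(array([ -2.3, -39.1,  25.8]), 0.6)]
scene foot_bar [(array([-49.1,   0.2,  66.7]), 0.69)]
top pointer [(array([  8.3, -38.5,  41. ]), 0.51)]
top mark [(array([ -5.7, -36.5,  26.9]), 0.59)]
top foot_bar []
```

View pics/cd.png

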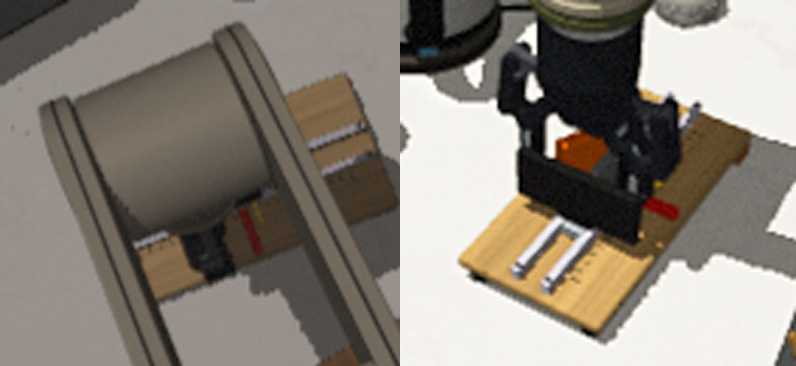

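```bash
cat >> h.py <<'E'
def rel(c='top',yb=(-37,-24),n=4,show=0):
    k=eyes.get_calibration(c);K=np.array(k['intrinsics']);R=np.array(k['R']);t=np.array(k['t'])
    p=np.mean([eyes.snapshot(c)[0] for _ in range(n)],0).astype(np.float32)
    hsv=cv2.cvtColor(p/255,cv2.COLOR_RGB2HSV);H,S,V=hsv[...,0],hsv[...,1],hsv[...,2]
    v,u=np.indices(H.shape); D=np.stack([(u-K[0,2])/K[0,0],(v-K[1,2])/K[1,1],np.ones(H.shape)],-1)@R; o=-R.T@t
    out=[]
    for name,z,m in(('red',36,((H<14)|(H>345))&(S>.6)),('yel',44,(H>42)&(H<66)&(S>.6))):
        P=o+D*((z-o[2])/D[...,2])[...,None]-C; a,b=P@ex,P@ey
        m=m&(abs(a)<45)&(b>-62)&(b<-14); q=np.stack([a[m],b[m]],1)
        print(c,name,len(q),np.round(q.mean(0),1),np.round(q.min(0),1),np.round(q.max(0),1)); 
        if show: print(np.round(q,0).tolist())
        out.append(q.mean(0)[0] if len(q) else np.nan)
    print('pointer-mark',out[1]-out[0])
E
python3 - <<'E'
from h import *
rel(show=1);rel('scene')
E
```

```text
top red 52 [ -1.2 -38.6] [ -5.  -58.6] [  2.4 -18.4]
[[-2.0, -18.0], [0.0, -19.0], [2.0, -20.0], [-3.0, -21.0], [-1.0, -22.0], [2.0, -22.0], [-4.0, -23.0], [-2.0, -24.0], [1.0, -25.0], [-5.0, -25.0], [-3.0, -26.0], [-0.0, -27.0], [2.0, -28.0], [-3.0, -28.0], [-1.0, -29.0], [1.0, -30.0], [-4.0, -31.0], [-2.0, -32.0], [0.0, -32.0], [-3.0, -34.0], [-1.0, -35.0], [2.0, -36.0], [-4.0, -36.0], [-1.0, -37.0], [1.0, -38.0], [-5.0, -38.0], [-2.0, -39.0], [-0.0, -40.0], [2.0, -41.0], [-3.0, -42.0], [-1.0, -42.0], [1.0, -43.0], [-4.0, -44.0], [-2.0, -45.0], [0.0, -46.0], [-5.0, -46.0], [-3.0, -47.0], [-0.0, -48.0], [2.0, -49.0], [-4.0, -49.0], [-1.0, -50.0], [1.0, -51.0], [-5.0, -51.0], [-2.0, -52.0], [0.0, -53.0], [2.0, -54.0], [-3.0, -55.0], [-1.0, -55.0], [1.0, -56.0], [-4.0, -57.0], [-2.0, -58.0], [1.0, -59.0]]
top yel 9 [ 10.4 -26.1] [  8.5 -32. ] [ 12.  -18.9]
[[11.0, -19.0], [10.0, -21.0], [12.0, -22.0], [11.0, -24.0], [10.0, -27.0], [9.0, -29.0], [12.0, -30.0], [8.0, -31.0], [11.0, -32.0]]
pointer-mark 11.674208622116783
scene red 50 [ -8.8 -48.2] [-16.  -61.8] [ -1.2 -35.1]
scene yel 6 [  7.7 -36.3] [  4.8 -39.2] [ 10.5 -33.4]
pointer-mark 16.472703485465743
```

Request:
apply_moves:
  rows:
    - [4, -0.5, 0, 0, 0, 0]
    - [4, -0.5, 0, 0, 0, 0]
    - [3.5, -0.5, 0, 0, 0, 0]
    - [0, 0, 0, 0, 0, 0]
    - [0, 0, 0, 0, 0, 0]

```text
time: 9.07
tool_pos: [411.7, 255.0, 53.3]
tcp_rot: [-180.0, 0.0, 111.9]
ft_force: [2.7, -2.2, 1.9]
finger_gap: 85.2
grip_force: 1.9
```

Run:
```python
from h import *
rel(n=6,show=0)
p,_=save('top','e.png')
cv2.imwrite('pics/e2.png',cv2.resize(p[190:270,220:320,::-1],None,fx=6,fy=6,interpolation=0))
meas('scene')
v=sense(); w=v['tool_pos']-C; print(w@ex,w@ey,v['time'],v['ft_force'])
```

```text
top red 33 [ -1.6 -45.5] [ -5.  -58.6] [  2.3 -23. ]
top yel 6 [ -1.2 -22.6] [ -1.9 -29.9] [ -0.6 -14.6]
pointer-mark 0.4137385989240654
scene red 29 med [ -4.4 -52.2  33.9] 5% [-50.1 -58.8  32.5] 95% [  0.4 -38.   80.1]
scene yellow 5 med [-20.6 -35.2  45. ] 5% [-68.3 -52.4  41.5] 95% [-0.9 31.4 86.8]
scene black 596 med [-72.7  -9.3  72.2] 5% [-74.7 -54.5  52.6] 95% [-38.3  45.1  87.3]
scene orange 149 med [-37.2  16.2  78. ] 5% [-49.4   6.7  63.3] 95% [-21.3  29.9  89. ]
-50.310251241792706 -0.054150294505951324 9.475 [ 3.38251764 -4.21938153  1.35685576]
```

View pics/e2.png

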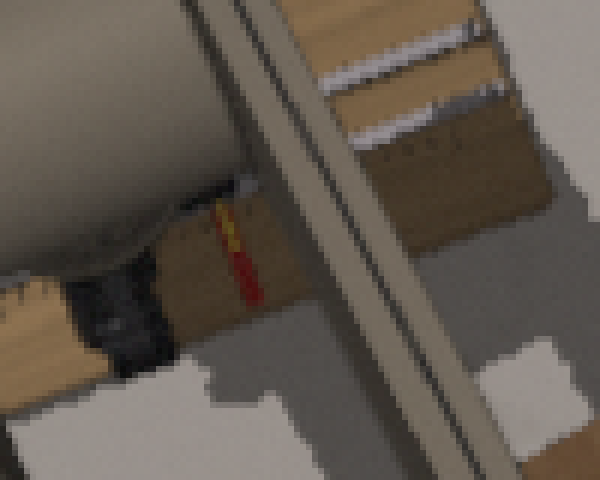

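Request:
apply_moves:
  rows:
    - [0.5, 0, 0, 0, 0, 0]
    - [0, 0, 0, 0, 0, 0]
    - [0, 0, 0, 0, 0, 0]
    - [0, 0, 0, 0, 0, 0]
    - [0, 0, 0, 0, 0, 0]
  fingers: 20
  grip_force: 35

```text
time: 10.1
tool_pos: [410.3, 255.1, 54.3]
tcp_rot: [-179.8, 0.0, 112.0]
ft_force: [-10.8, -10.2, 22.2]
finger_gap: 24.8
grip_force: 38.9
```

Request:
apply_moves:
  rows:
    - [0, 0, 0, 0, 0, 0]
    - [0, 0, 0, 0, 0, 0]
    - [0, 0, 0, 0, 0, 0]
    - [0, 0, 0, 0, 0, 0]
    - [0, 0, 0, 0, 0, 0]

```text
time: 10.72
tool_pos: [410.3, 255.2, 54.3]
tcp_rot: [-179.8, 0.0, 112.0]
ft_force: [-9.8, -8.8, 21.3]
finger_gap: 24.6
grip_force: 38.9
```

Run:
```python
from h import *
rel(n=6)
a,_=save('top','f.png'); b,d=save('scene','g.png')
A=cv2.resize(a[190:270,220:300],None,fx=4.8,fy=4.8,interpolation=0)
B=cv2.resize(b[150:270,225:355],None,fx=3.2,fy=3.2,interpolation=2)
cv2.imwrite('pics/fg.png',np.hstack([A,B[:384]])[:,:800,::-1])
meas('scene')
v=sense(); w=v['tool_pos']-C; print(w@ex,w@ey,v['tool_pos'],v['tcp_rot'],v['time'],v['ft_force'],v['finger_gap'],v['grip_force'])
```

```text
top red 32 [ -1.4 -46.6] [ -5.2 -58.6] [  2.3 -33. ]
top yel 7 [ -1.9 -23.4] [ -2.8 -32.1] [ -0.7 -14.6]
pointer-mark -0.5098012898244499
scene red 35 med [ -3.9 -38.9  33.6] 5% [-27.4 -55.4  32.4] 95% [ 0.1  0.2 43.4]
scene yellow 18 med [ -3.6 -24.3  42.2] 5% [-74.3 -37.1  40.1] 95% [-1.1 17.4 81.8]
scene black 533 med [-73.4  -6.8  71.2] 5% [-75.2 -53.4  52.7] 95% [-64.8  44.4  87.4]
scene orange 54 med [-51.6   4.7  87.1] 5% [-57.2  -2.5  79.4] 95% [-41.9  10.9  89.4]
-51.009992655460884 -1.2822213838106484 [410.3032885  255.16497469  54.33157517] [-1.79823532e+02  1.33799049e-02  1.11978294e+02] 11.175 [-11.05676233  -8.64700017  20.74264638] 24.862012172054705 38.88128265738487
```

View pics/fg.png

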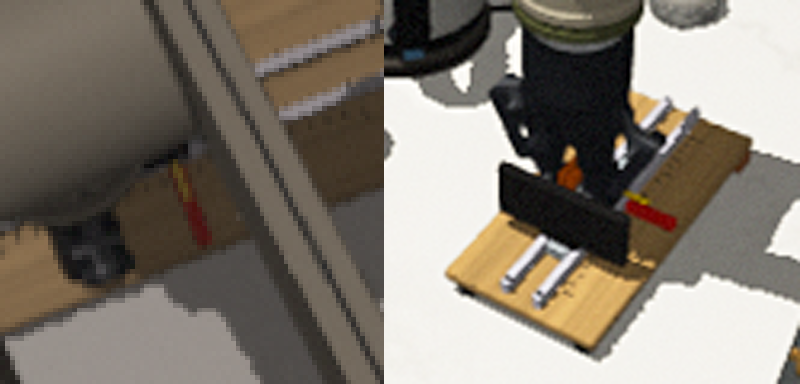

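Run:
```python
from h import *
print(job.hand_in())
```

```text
the job is handed in; nothing more can be done
None
```

I drew the leg out until the pointer was level with the clip (within about 1 mm in the images), then squeezed the lever shut there. I handed the job in with lever and rest still pinched at about 39 N, at roughly 11 s; no verdict came back, so I can't confirm it was judged a pass.

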